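Put the sanding sleeves back on their rack in size order

TASK

The smallest and the largest sanding sleeve are already on the end pins of the wooden rack. Put the four loose sleeves on the four empty pins between them, one to a pin, so that the row runs in order of size from the smallest to the largest. Each should stand flat on the rack, roughly centred on its pin, and the two that are already there must stay put.

Things in the scene. Friction and masses are not known exactly. Their poses are not given: they have to be found in the camera images.
- sleeve_30: loose sanding sleeve: stiff tube, 30 mm outside diameter, 25 mm bore, 50 mm long, red-brown abrasive outside, card inside, under 60 g. Stands upright on the bench, nearer the robot than the rack. Origin: centre of its lower end; z along the tube. Nothing within 25 mm of its wall; farther off lie a chisel, a pencil and a hook, under 30 mm high.
- sleeve_40: loose sanding sleeve: stiff tube, 40 mm outside diameter, 35 mm bore, 50 mm long, red-brown abrasive outside, card inside, under 60 g. Stands upright on the bench, nearer the robot than the rack. Origin: centre of its lower end; z along the tube. Nothing within 25 mm of its wall; farther off lie a chisel, a pencil and a hook, under 30 mm high.
- sleeve_51: loose sanding sleeve: stiff tube, 51 mm outside diameter, 46 mm bore, 50 mm long, red-brown abrasive outside, card inside, under 60 g. Stands upright on the bench, nearer the robot than the rack. Origin: centre of its lower end; z along the tube. Nothing within 25 mm of its wall; farther off lie a chisel, a pencil and a hook, under 30 mm high.
- sleeve_64: loose sanding sleeve: stiff tube, 64 mm outside diameter, 59 mm bore, 50 mm long, red-brown abrasive outside, card inside, under 60 g. Stands upright on the bench, nearer the robot than the rack. Origin: centre of its lower end; z along the tube. Nothing within 25 mm of its wall; farther off lie a chisel, a pencil and a hook, under 30 mm high.
- pin_a: one of four like empty steel pins, 8 mm thick, 38 mm tall, in the middle of the rack: a fixed wooden block 90 x 490 mm, 22 mm high, with six pins in a straight row, 80 mm apart. Which letter stands where varies. Origin: pin's foot, on the block's top face; z up, y along the row. Beside placed sleeves the fingers have room only when closing across the row.
- pin_b: one of four like empty steel pins, 8 mm thick, 38 mm tall, in the middle of the rack: a fixed wooden block 90 x 490 mm, 22 mm high, with six pins in a straight row, 80 mm apart. Which letter stands where varies. Origin: pin's foot, on the block's top face; z up, y along the row. Beside placed sleeves the fingers have room only when closing across the row.
- pin_c: one of four like empty steel pins, 8 mm thick, 38 mm tall, in the middle of the rack: a fixed wooden block 90 x 490 mm, 22 mm high, with six pins in a straight row, 80 mm apart. Which letter stands where varies. Origin: pin's foot, on the block's top face; z up, y along the row. Beside placed sleeves the fingers have room only when closing across the row.
- pin_d: one of four like empty steel pins, 8 mm thick, 38 mm tall, in the middle of the rack: a fixed wooden block 90 x 490 mm, 22 mm high, with six pins in a straight row, 80 mm apart. Which letter stands where varies. Origin: pin's foot, on the block's top face; z up, y along the row. Beside placed sleeves the fingers have room only when closing across the row.
- sleeve_76: the largest sanding sleeve, 76 mm outside diameter, 50 mm long, already on the pin at one end of the rack (either end). Loose. Origin: centre of its lower end, on the block's top face.
- sleeve_19: the smallest sanding sleeve, 19 mm outside diameter, 50 mm long, already on the pin at the other end of the rack. Loose. Origin: centre of its lower end, on the block's top face.
Mind the look-alikes: they are no part of the job. What is shaped like the sleeve_64 but green is not meant. Leave any purple look-alike of the sleeve_51 alone.

How it is judged (in metres and radians):
At the end, for the whole second after the job is handed in: On the pins, counting from the 76 mm sleeve: 64, 51, 40, 30, then the 19 mm one. Each of the four is within 15 mm of its pin's axis. All six stand flat on the rack (lower end within 5 mm of its top face, tilt under 0.12 rad), released and at rest ((horizontal distance between sleeve_64 and pin_a below 0.015 m or horizontal distance between sleeve_64 and pin_b below 0.015 m or horizontal distance between sleeve_64 and pin_c below 0.015 m or horizontal distance between sleeve_64 and pin_d below 0.015 m) and horizontal distance between sleeve_64 and sleeve_76 between 0.04 and 0.12 m and (horizontal distance between sleeve_51 and pin_a below 0.015 m or horizontal distance between sleeve_51 and pin_b below 0.015 m or horizontal distance between sleeve_51 and pin_c below 0.015 m or horizontal distance between sleeve_51 and pin_d below 0.015 m) and horizontal distance between sleeve_51 and sleeve_76 between 0.12 and 0.2 m and (horizontal distance between sleeve_40 and pin_a below 0.015 m or horizontal distance between sleeve_40 and pin_b below 0.015 m or horizontal distance between sleeve_40 and pin_c below 0.015 m or horizontal distance between sleeve_40 and pin_d below 0.015 m) and horizontal distance between sleeve_40 and sleeve_76 between 0.2 and 0.28 m and (horizontal distance between sleeve_30 and pin_a below 0.015 m or horizontal distance between sleeve_30 and pin_b below 0.015 m or horizontal distance between sleeve_30 and pin_c below 0.015 m or horizontal distance between sleeve_30 and pin_d below 0.015 m) and horizontal distance between sleeve_30 and sleeve_76 between 0.28 and 0.36 m and height (world z) of sleeve_64 between 0.017 and 0.027 m and angle between each of sleeve_64, sleeve_51, sleeve_40, sleeve_30, sleeve_76, sleeve_19's own z axis and vertical below 0.12 rad and linear speed of each of sleeve_64, sleeve_51, sleeve_40, sleeve_30, sleeve_76, sleeve_19 below 0.02 m/s and height (world z) of sleeve_51 between 0.017 and 0.027 m and height (world z) of sleeve_40 between 0.017 and 0.027 m and height (world z) of sleeve_30 between 0.017 and 0.027 m and height (world z) of sleeve_76 between 0.017 and 0.027 m and height (world z) of sleeve_19 between 0.017 and 0.027 m); the robot touches nothing.
It fails at once if the 76 mm sleeve already on the rack is moved more than 20 mm (distance of sleeve_76 from where it was at the start of the episode above 0.02 m).
It fails at once if the 19 mm sleeve already on the rack is moved more than 20 mm (distance of sleeve_19 from where it was at the start of the episode above 0.02 m).
It also fails if it takes over 104 s, if anything falls off the work surface, if the arm or the gripper's body presses on something with over 40 N, if the wrist force passes 120 N, or if a joint passes its speed limit or range.

ROBOT

A 6-joint arm with a two-finger parallel gripper is mounted at the origin on the work surface. World frame = base frame: x ahead of the robot, y to its left, z up, the work surface at z = 0. Lengths are in m, angles in degrees, forces in N, time in s.
With the tool pointing down it reaches from about 0.325 to 0.85 m from the base axis. Payload 4.4 kg.
Tool frame: the origin (TCP) lies at the very end of the fingers, on their centre line; the grasp point (between the pads) lies 19 mm behind it; z points along the fingers, y is the direction in which the jaws open and shut (so a half turn about z gives the same grasp; the last joint's range is limited). The gripper opens to 94 mm and grips with 3 to 60 N. Pads are 16 mm wide; open, the fingers measure 119 mm over their backs; the gripper's body (75 mm by 177 mm) begins 78 mm behind the grasp point.
Start: joints at [63.913, 11.837, 88.321, -0, 79.842, -8.623], TCP at [0.173, 0.548, 0.205] pointing down, gripper open.
Joint ranges: [-156.59, 156.59], [-49.26, 127.26], [12.9, 141.05], [-63.56, 243.56], [4.71, 150.69], [-161.64, 161.64]. Speed limits (degrees/s): [159.86, 159.86, 180, 180, 180, 180].

INTERFACE

Orientations are given as a 3x3 rotation matrix whose columns are the frame's x, y, z axes.
In Python, from cell import monitor, get_image, ctrl, models gives the robot as it stands.
- The arm moves only by the shell command python3 -m inch 'ROWS'. ROWS is JSON, a list of rows, each an object of numbers: "x", "y", "z": the shift along the tool's x, y, z in cm; "rx", "ry", "rz": the turn, a rotation vector about the tool's x, y, z in degrees; "jaw": the opening in per cent of the stroke, from 0 (shut) to 100 (fully open). A call has 1 to 5 rows; each row shifts and turns the pose as measured when the row begins, along the tool's axes as they then stand; what a row does not reach is not made up. A row lasts 1/8 s, in which the tool goes at most 62.5 mm and 10.7 degrees, less where a joint would pass 70% of its speed; a pose out of reach is approached as far as the arm can. A call is refused whole if a number of a shift passes 6.25 or a number of a turn 10.7, either way. A call with a gripper value outside its range is refused whole. The fingers move at their own pace and stop on an object; the grip force is fixed at half the most. Time passes only in rows, so rows that do not move let the fingers close. It gives the time, the measured TCP pose, the force and the opening at its end, in the units of the state.
- monitor.read_state(): the state, without advancing time (a new reading comes with each control period).
- get_image(name): name is "side" or "top" or "wrist"; returns a dict with "img" (480x640x3 uint8, red, green, blue), "fx", "fy", "cx", "cy" (pixels), "k1" (the pictures are not rectified: a ray, as slopes to the right and down, at radius r is drawn at 1 + k1 r^2 times it, then the intrinsics apply), "R" (3x3) and "t" (3): a world point X has camera coordinates R X + t; the wrist camera has in their place "tool_from_camera" (4x4, takes a point from camera to tool coordinates, whose origin is the TCP and whose axes are the flange's). Camera axes: x right, y down, z forward; pixel columns grow to the right and rows downward; lengths in m; the calibration is good to about 2 mm. A picture is of the moment at which its call begins: read the wrist's pose just before it. There is no depth.
- ctrl.job_done(): hands the job in, once; it reports no verdict.
Trained networks look in a picture, given as the dict that the camera call returned (one of the last four; its "shot" number tells which), for a name from the list of things; names that differ only in an ending like _2 or _b are one class to them, and where a whole thing is asked for, a point or a joint stands for the part that bears it (a point fixed in the world has none). Each returns a list of dicts, best first, with "conf" (0 to 1); they miss things now and then, are a little off and sometimes report something else, mostly with a low value. They report only what shows in the picture. A call takes as long as a camera call. They do not tell look-alikes from the thing itself.
- models.silhouettes(label, picture): "mask" (480x640 bool, what is visible of it) and "point" ([row, column] in pixels, amid what is visible of it).
The state is a dict: "time_s": time; "joint_pos": joint angles; "dq": joint speeds; "tau": joint torques, N m; "position": TCP position; "eef_rot": TCP orientation; "contact_force": force on the tool from outside, world axes, zero at the start; "moment": the same for the moment, N m; "opening": finger opening in m.
Only numpy, scipy, OpenCV 4.12 (cv2) and the standard library are available. Lean on these libraries where they do the work, as an engineer would, in place of code of your own. Each camera call takes 0.05 s, during which the arm holds its last target. There are 200 camera calls.

## Working session

There is one attempt and no reset: what is moved stays moved. The work goes in short steps, Python scripts to look and compute and a shell command to move; the robot and the scene stay as the last step left them, time stands still between calls to the robot, and variables do not carry over. Pictures are saved under pics/ and viewed, about 12 in all and at most 16, crops included, and the job is handed in when it is done.

```bash
ls; mkdir -p pics
python3 - <<'E'
from cell import monitor,get_image,models
import cv2,numpy as np
s=monitor.read_state();print(s['time_s'],s['position'],s['eef_rot'],s['opening'])
for n in ("top","side"):
    p=get_image(n);cv2.imwrite(f'pics/{n}0.png',p['img'][:,:,::-1])
    print(n,{k:np.round(v,4).tolist() for k,v in p.items() if k not in('img',)})
    for l in ['sleeve_30','sleeve_40','sleeve_51','sleeve_64','sleeve_76','sleeve_19','pin_a']:
        for d in models.silhouettes(l,p):
            ys,xs=np.where(d['mask']);print(l,round(d['conf'],2),d['point'],xs.min(),xs.max(),ys.min(),ys.max())
E
```

```text
pics
0.0 [0.1722205  0.54775403 0.20430701] [[-9.53908780e-01  3.00095138e-01 -9.73131135e-04]
 [ 3.00096551e-01  9.53906634e-01 -2.04770803e-03]
 [ 3.13769021e-04 -2.24535997e-03 -9.99997430e-01]] 0.09398339715271718
top {'fx': 483.0396, 'fy': 483.0396, 'cx': 311.3146, 'cy': 239.3853, 'k1': 0.0383, 'R': [[0.015, -0.9997, -0.0215], [-0.9964, -0.0131, -0.0842], [0.0839, 0.0227, -0.9962]], 't': [0.0108, 0.504, 0.8523], 'shot': 1}
sleeve_30 0.89 [124.9, 224.6] 206 253 111 160
sleeve_30 0.87 [254.7, 501.5] 468 513 240 276
sleeve_30 0.86 [278.7, 141.2] 133 164 268 289
sleeve_30 0.86 [321.7, 512.8] 483 530 302 341
sleeve_30 0.6 [158.5, 453.7] 446 464 148 167
sleeve_30 0.57 [381.7, 491.3] 462 506 357 397
sleeve_30 0.57 [328.1, 373.0] 349 379 305 336
sleeve_30 0.53 [261.6, 386.9] 363 393 251 277
sleeve_40 0.89 [124.9, 224.6] 206 253 111 160
sleeve_40 0.87 [254.7, 501.5] 468 513 240 276
sleeve_40 0.86 [278.7, 141.2] 133 164 268 289
sleeve_40 0.86 [321.7, 512.8] 483 530 302 341
sleeve_40 0.6 [158.5, 453.7] 446 464 148 167
sleeve_40 0.57 [381.7, 491.3] 462 506 357 397
sleeve_40 0.57 [328.1, 373
[... 3866 characters left out ...]
257.2] 225 287 429 479
sleeve_76 0.69 [239.8, 282.7] 275 291 226 256
sleeve_76 0.68 [448.1, 353.0] 323 383 427 479
sleeve_76 0.64 [402.2, 426.4] 396 452 375 445
sleeve_19 0.95 [306.4, 335.7] 320 353 281 327
sleeve_19 0.94 [181.7, 376.5] 358 395 160 198
sleeve_19 0.92 [182.4, 237.1] 229 249 168 197
sleeve_19 0.92 [311.5, 267.1] 252 288 290 337
sleeve_19 0.89 [314.6, 497.4] 488 510 297 331
sleeve_19 0.85 [451.6, 257.2] 225 287 429 479
sleeve_19 0.69 [239.8, 282.7] 275 291 226 256
sleeve_19 0.68 [448.1, 353.0] 323 383 427 479
sleeve_19 0.64 [402.2, 426.4] 396 452 375 445
pin_a 0.66 [226.8, 413.3] 408 417 216 235
pin_a 0.49 [252.8, 437.6] 431 440 242 262
pin_a 0.43 [281.6, 467.4] 458 469 272 292
```

View pics/top0.png

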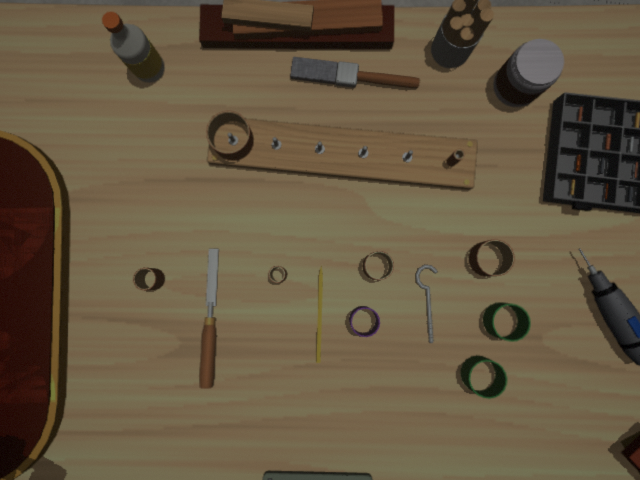

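View pics/side0.png

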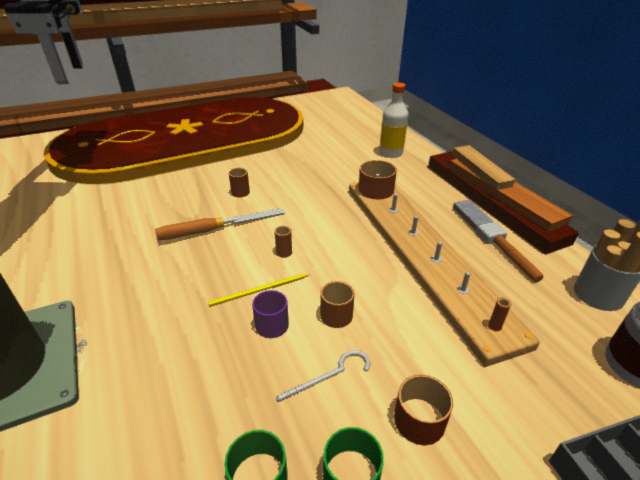

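Top view: the rack runs from the 76 sleeve (228,136) to the 19 sleeve (454,158), with empty pins at (276,143), (320,148), (363,153) and (407,157).
Sleeve candidates:
- Red-brown: (490,259), (377,266), (149,279) and (277,275).
- Look-alikes: purple (364,321), green (507,322) and (484,377).

I'll fit positions and diameters from both cameras.

```bash
cat > h.py <<'E'
import numpy as np,cv2
from scipy.optimize import least_squares
def proj(p,X):
    X=np.atleast_2d(X)
    if 'R' in p: c=X@np.array(p['R']).T+np.array(p['t'])
    else:
        T=np.array(p['world_from_cam']); c=(X-T[:3,3])@T[:3,:3]
    uv=c[:,:2]/c[:,2:]; r2=(uv**2).sum(1,keepdims=True); uv=uv*(1+p['k1']*r2)
    return uv*[p['fx'],p['fy']]+[p['cx'],p['cy']]
A=np.linspace(0,2*np.pi,48,endpoint=False)
def cyl(x,y,z,r,h): return np.vstack([np.c_[x+r*np.cos(A),y+r*np.sin(A),0*A+zz] for zz in(z,z+h)])
def bb(u): return np.r_[u.min(0),u.max(0)]
def mbb(m):
    ys,xs=np.where(m);return np.array([xs.min(),ys.min(),xs.max()+1,ys.max()+1.])
def fit(obs,z,h,r=None,x0=(.45,0)):
    f=lambda q:np.concatenate([bb(proj(p,cyl(q[0],q[1],z,q[2]if r is None else r,h)))-b for p,b in obs])
    s=least_squares(f,list(x0)+([.02] if r is None else []),loss='soft_l1',f_scale=2.)
    return s.x,np.sqrt(np.mean(s.fun**2))
E
python3 - <<'E'
from cell import monitor,get_image,models
from h import *
t=get_image('top');s=get_image('side')
mt=models.silhouettes('sleeve_30',t);ms=models.silhouettes('sleeve_30',s)
def show(z,h,r,mt,ms):
  for a in mt:
    b=mbb(a['mask'])
    x,e=fit([(t,b)],z,h,r)
    best=[]
    for c in ms:
        q,e2=fit([(t,b),(s,mbb(c['mask']))],z,h,r,x[:2]);best.append((e2,q,c['point']))
    best.sort(key=lambda v:v[0]);e2,q,pt=best[0]
    print(np.round(a['point']),np.round(x*1000,1),round(e,1),'|',np.round(q*1000,1),round(e2,1),pt, 'col',a and np.median(t['img'][a['mask']],0))
show(0,.05,None,mt,ms);print('rack');show(.022,.05,None,mt,ms)
print('pins')
show(.022,.038,.004,models.silhouettes('pin_a',t),models.silhouettes('pin_a',s))
# rack outline from paired picks at z=.022
def unproj(p,uv,z):
    f=lambda q:proj(p,[[q[0],q[1],z]])[0]-uv
    return least_squares(f,[.5,0]).x
for uv in [(228,136),(454,158),(232,140),(276,143),(320,148),(363,153),(407,157),(454,159)]: print(uv,np.round(unproj(t,np.array(uv),.05)*1000,1))
E
```

```text
[250. 502.] [ 474.6 -300.7   31.9] 0.2 | [ 474.6 -302.    31.5] 0.5 [401.4, 427.6] col [39. 33. 23.]
[262. 388.] [ 458.5 -102.1   25.3] 0.4 | [ 458.5 -102.4   25. ] 0.4 [303.1, 338.2] col [76. 66. 50.]
[274. 143.] [428.4 307.1  19.4] 0.2 | [429.2 306.8  19.5] 0.4 [179.9, 238.0] col [46.  38.5 27. ]
[321. 516.] [ 364.2 -325.2   32. ] 0.2 | [ 291.8 -277.9   16.5] 28.1 [449.4, 255.0] col [20. 29. 16.]
[158. 454.] [ 655.  -240.1  -10.5] 0.2 | [ 656.7 -235.1  -10.1] 4.5 [316.2, 495.0] col [52. 40. 27.]
[272. 272.] [439.3  76.  -14.3] 0.2 | [439.6  75.8  14.4] 0.3 [240.5, 282.8] col [85.5 74.  55. ]
[332. 359.] [359.9 -76.8  25.5] 0.3 | [360.5 -77.2  25.3] 0.5 [313.1, 266.2] col [54. 38. 54.]
[126. 219.] [691.8 168.7  39.7] 0.2 | [691.9 170.8  39.2] 3.3 [181.1, 375.8] col [44. 36. 25.]
[378. 492.] [ 269.5 -284.7   31.1] 0.3 | [ 270.5 -282.3   30.8] 10.2 [449.4, 255.0] col [22. 29. 17.]
rack
[250. 502.] [ 473.5 -293.1  -31. ] 0.1 | [ 469.6 -304.8   30.1] 5.1 [401.4, 427.6] col [39. 33. 23.]
[262. 388.] [457.8 -99.5  24.6] 0.4 | [ 456.9 -103.8   24.5] 4.9 [303.1, 338.2] col [76. 66. 50.]
[27
[... 370 characters left out ...]
2.8] col [85.5 74.  55. ]
[332. 359.] [361.7 -74.9  24.8] 0.3 | [361.1 -79.9  24.8] 4.9 [313.1, 266.2] col [54. 38. 54.]
[126. 219.] [685.1 164.3  38.6] 0.2 | [684.8 164.2  38.1] 0.4 [181.1, 375.8] col [44. 36. 25.]
[378. 492.] [ 273.6 -277.4   30.2] 0.3 | [ 273.8 -277.3   29.5] 7.0 [449.4, 255.0] col [22. 29. 17.]
pins
[154. 408.] [ 652.4 -150.7] 0.7 | [ 652.7 -154.6] 1.6 [283.1, 466.5] col [84. 81. 78.]
[152. 363.] [659.1 -73.5] 1.0 | [658.9 -75.7] 1.2 [253.1, 437.2] col [87.  83.  80.5]
(228, 136) [684.5 168.5]
(454, 158) [ 648.1 -231.2]
(232, 140) [677.3 161.2]
(276, 143) [672.7  82.6]
(320, 148) [664.4   4.2]
(363, 153) [656.  -71.9]
(407, 157) [ 649.4 -149.3]
(454, 159) [ 646.3 -231.1]
```

```bash
cat > go.py <<'E'
import sys,numpy as np
from cell import monitor
from scipy.spatial.transform import Rotation as Ro
YAW=float(open('yaw').read())  # direction of tool y, deg
def go(x,y,z):
    s=monitor.read_state();R=np.array(s['eef_rot']);d=R.T@(np.array([x,y,z])-s['position'])
    a=np.radians(YAW);ty=np.array([np.cos(a),np.sin(a),0]);tz=np.array([0,0,-1.]);T=np.c_[np.cross(ty,tz),ty,tz]
    rv=Ro.from_matrix(R.T@T).as_rotvec(degrees=True)
    print('t',round(s['time_s'],2),'pos',np.round(s['position'],4),'shift cm',np.round(d*100,2),'rot',np.round(rv,2),'open',round(s['opening'],4),'F',np.round(s['contact_force'],1))
if __name__=='__main__': go(*map(float,sys.argv[1:]))
E
python3 - <<'E'
from cell import get_image,models
from h import *
import cv2
t=get_image('top');s=get_image('side')
obs=[(p,mbb(d['mask'])) for p in(t,s) for d in models.silhouettes('pin_a',p)]
obs=[(p,b) for p,b in obs if b[2]-b[0]<16]
def pins(q): return [(q[0]+i*.08*np.sin(q[2]),q[1]+i*.08*np.cos(q[2])) for i in range(4)]
def f(q):
    P=pins(q);out=[]
    for p,b in obs:
        e=[bb(proj(p,cyl(x,y,.022,.004,.038)))-b for x,y in P]
        out.append(min(e,key=lambda v:np.abs(v).sum()))
    return np.concatenate(out)
r=least_squares(f,[.6526,-.1546,.087],loss='soft_l1',f_scale=1.5)
print(len(obs),np.round(np.array(pins(r.x))*1000,1),np.degrees(r.x[2]),np.round(f(r.x).reshape(-1,4),1).tolist())
open('yaw','w').write(str(-np.degrees(r.x[2])))
crop=np.hstack([cv2.resize(t['img'][240:300,a:a+100],None,fx=2,fy=2,interpolation=2) for a in(100,228,327,440)])
cv2.imwrite('pics/crop.png',crop[:,:,::-1])
E
python3 go.py .429 .307 .15
```

```text
6 [[ 651.7 -156.3]
 [ 658.8  -76.6]
 [ 665.9    3. ]
 [ 673.    82.7]] 5.109850614056678 [[4.0, 1.0, 2.4, -0.1], [3.1, -0.3, 0.5, -0.3], [0.5, -0.2, -2.3, -0.6], [1.1, -0.8, -1.6, -2.4], [0.2, -0.6, -1.4, -1.4], [0.7, -0.9, -0.6, -0.7]]
t 1.3 pos [0.1726 0.5485 0.2054] shift cm [-31.71 -15.34   5.55] rot [-0.    0.   77.65] open 0.0941 F [ 0.7  0.  -0.1]
```

View pics/crop.png

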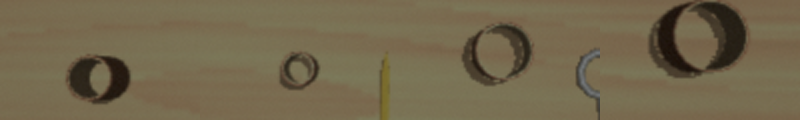

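The crop shows the four red-brown sleeves, none green or purple. From left to right they are the 40, 30, 51 and 64, and the fitted diameters of 39, 29, 50 and 63 mm agree. I'll turn the wrist first, then take the 40.

```bash
python3 -m inch '[{"rz":9.7},{"rz":9.7},{"rz":9.7},{"rz":9.7},{"rz":9.7}]' >/dev/null; python3 -m inch '[{"rz":9.7},{"rz":9.7},{"rz":9.7}]'; python3 go.py .429 .307 .15
```

```text
t 1.3 pos [0.1726 0.5485 0.2054] shift cm [-31.71 -15.34   5.55] rot [-0.    0.   77.65] open 0.0941 F [ 0.7  0.  -0.1]$[0]: bad value
$[0]: bad value
```

```bash
python3 -m inch '[{"x":0,"y":0,"z":0,"rx":0,"ry":0,"rz":9.7,"jaw":100},{"x":0,"y":0,"z":0,"rx":0,"ry":0,"rz":9.7,"jaw":100}]'; python3 go.py .429 .307 .15
```

```text
time_s: 1.55
position: [0.1726, 0.5485, 0.2054]
eef_rot: [[-0.794, 0.608, -0.0], [0.608, 0.794, -0.0], [-0.0, -0.0, -1.0]]
contact_force: [-0.3, 0.3, -0.2]
opening: 0.0938
t 1.55 pos [0.1726 0.5485 0.2054] shift cm [-35.04  -3.57   5.54] rot [-0.    0.   57.65] open 0.0938 F [-0.3  0.3 -0.2]
```

```bash
python3 -m inch '[{"x":0,"y":0,"z":0,"rx":0,"ry":0,"rz":9.6,"jaw":100},{"x":0,"y":0,"z":0,"rx":0,"ry":0,"rz":9.6,"jaw":100},{"x":0,"y":0,"z":0,"rx":0,"ry":0,"rz":9.6,"jaw":100},{"x":0,"y":0,"z":0,"rx":0,"ry":0,"rz":9.6,"jaw":100},{"x":0,"y":0,"z":0,"rx":0,"ry":0,"rz":9.6,"jaw":100}]' >/dev/null; python3 -m inch '[{"x":0,"y":0,"z":0,"rx":0,"ry":0,"rz":9.6,"jaw":100}]';  python3 go.py .429 .307 .15
```

```text
time_s: 2.3
position: [0.1725, 0.5485, 0.2054]
eef_rot: [[0.122, 0.993, -0.0], [0.993, -0.122, -0.0], [-0.0, -0.0, -1.0]]
contact_force: [0.1, 0.3, -0.3]
opening: 0.0942
t 2.3 pos [0.1725 0.5485 0.2054] shift cm [-20.83  28.41   5.54] rot [-0.01  0.01 -1.91] open 0.0942 F [ 0.1  0.3 -0.3]
```

```bash
python3 -m inch '[{"x":-3.0,"y":4.06,"z":0.8,"rx":0,"ry":0,"rz":-1.9,"jaw":100},{"x":-3.0,"y":4.06,"z":0.8,"rx":0,"ry":0,"rz":0,"jaw":100},{"x":-3.0,"y":4.06,"z":0.8,"rx":0,"ry":0,"rz":0,"jaw":100},{"x":-3.0,"y":4.06,"z":0.8,"rx":0,"ry":0,"rz":0,"jaw":100}]' >/dev/null; python3 -m inch '[{"x":-3.0,"y":4.06,"z":0.8,"rx":0,"ry":0,"rz":0,"jaw":100},{"x":-3.0,"y":4.06,"z":0.8,"rx":0,"ry":0,"rz":0,"jaw":100},{"x":0,"y":0,"z":0,"rx":0,"ry":0,"rz":0,"jaw":100}]';  python3 go.py .429 .307 .15
cat > wr.py <<'E'
import sys,cv2
from cell import monitor,get_image,models
from h import *
def wrist(name=None):
    s=monitor.read_state();p=get_image('wrist')
    W=np.eye(4);W[:3,:3]=s['eef_rot'];W[:3,3]=s['position'];p['world_from_cam']=W@np.array(p['tool_from_camera'])
    if name: cv2.imwrite(name,p['img'][:,:,::-1])
    return p
E
python3 - <<'E'
from wr import *
p=wrist('pics/w1.png');print(np.round(p['tool_from_camera'],3).tolist())
for d in models.silhouettes('sleeve_40',p):
    b=mbb(d['mask']);print(round(d['conf'],2),b,[np.round(v*1000,1) for v in fit([(p,b)],0,.05,.02,(.43,.3))[:1]])
E
```

```text
time_s: 3.18
position: [0.4052, 0.3426, 0.1573]
eef_rot: [[0.086, 0.996, 0.003], [0.996, -0.086, 0.004], [0.004, 0.003, -1.0]]
contact_force: [-1.6, -0.0, 1.1]
opening: 0.094
t 3.17 pos [0.4052 0.3426 0.1573] shift cm [-3.34  2.68  0.72] rot [ 0.16 -0.25  0.16] open 0.094 F [-1.6 -0.   1.1]
[[-0.001, -0.958, -0.288, 0.085], [1.0, -0.001, -0.0, 0.0], [-0.0, -0.288, 0.958, -0.18], [0.0, 0.0, 0.0, 1.0]]
0.97 [357. 434. 387. 474.] [array([438.1,  79.2])]
0.69 [326. 239. 374. 299.] [array([430.4, 305.6])]
```

View pics/w1.png

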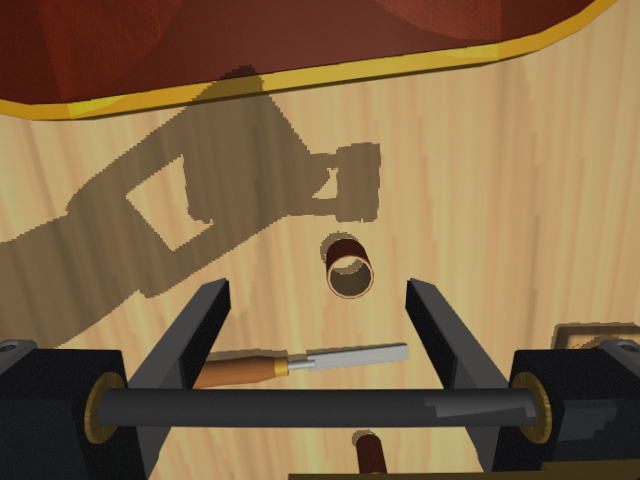

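The wrist picture shows the red-brown 40 sleeve at (350,268), and its fit of (430,306) matches the estimate. Going down on it.

```bash
python3 -m inch '[{"x":-3.3,"y":2.7,"z":0.7,"rx":0,"ry":0,"rz":0,"jaw":100},{"x":0,"y":0,"z":3.5,"rx":0,"ry":0,"rz":0,"jaw":100},{"x":0,"y":0,"z":2,"rx":0,"ry":0,"rz":0,"jaw":100},{"x":0,"y":0,"z":0,"rx":0,"ry":0,"rz":0,"jaw":100}]' >/dev/null;  python3 go.py .4298 .3065 .012
```

```text
t 3.77 pos [0.426  0.315  0.0968] shift cm [-0.9   0.4   8.47] rot [ 0.31 -0.57  0.86] open 0.0939 F [ 0.1  0.1 -1. ]
```

```bash
python3 -m inch '[{"x":-0.9,"y":0.4,"z":0,"rx":0.3,"ry":-0.6,"rz":0.9,"jaw":100},{"x":0,"y":0,"z":3,"rx":0,"ry":0,"rz":0,"jaw":100},{"x":0,"y":0,"z":0,"rx":0,"ry":0,"rz":0,"jaw":100}]' >/dev/null;  python3 go.py .4298 .3065 .012
```

```text
t 4.15 pos [0.4309 0.3079 0.0701] shift cm [-0.16 -0.12  5.81] rot [ 0.3  -0.09  0.09] open 0.0936 F [ 0.4 -1.2 -0.2]
```

```bash
python3 -m inch '[{"x":-0.1,"y":-0.1,"z":2.0,"rx":0.3,"ry":0,"rz":0,"jaw":100},{"x":0,"y":0,"z":2.0,"rx":0,"ry":0,"rz":0,"jaw":100},{"x":0,"y":0,"z":1.5,"rx":0,"ry":0,"rz":0,"jaw":100},{"x":0,"y":0,"z":0,"rx":0,"ry":0,"rz":0,"jaw":100}]' >/dev/null;  python3 go.py .4298 .3065 .012
```

```text
t 4.65 pos [0.4329 0.3086 0.016 ] shift cm [-0.23 -0.3   0.4 ] rot [ 0.3  -0.28  0.1 ] open 0.0942 F [ 0.6 -0.2 -0.1]
```

```bash
python3 -m inch '[{"x":-0.2,"y":-0.3,"z":0.35,"rx":0.3,"ry":-0.3,"rz":0,"jaw":100},{"x":0,"y":0,"z":0,"rx":0,"ry":0,"rz":0,"jaw":100}]' >/dev/null;python3 go.py .4298 .3065 .012; python3 -m inch '[{"x":0,"y":0,"z":0,"rx":0,"ry":0,"rz":0,"jaw":0},{"x":0,"y":0,"z":0,"rx":0,"ry":0,"rz":0,"jaw":0},{"x":0,"y":0,"z":0,"rx":0,"ry":0,"rz":0,"jaw":0},{"x":0,"y":0,"z":0,"rx":0,"ry":0,"rz":0,"jaw":0},{"x":0,"y":0,"z":0,"rx":0,"ry":0,"rz":0,"jaw":0}]';  python3 go.py .4298 .3065 .012
```

```text
t 4.9 pos [0.4303 0.3071 0.013 ] shift cm [-0.06 -0.05  0.1 ] rot [0.05 0.   0.1 ] open 0.0942 F [-0.5 -0.8  0. ]
time_s: 5.52
position: [0.4315, 0.3077, 0.0145]
eef_rot: [[0.087, 0.996, 0.004], [0.996, -0.087, 0.001], [0.002, 0.004, -1.0]]
contact_force: [1.0, 0.2, 1.1]
opening: 0.0473
t 5.53 pos [0.4315 0.3077 0.0145] shift cm [-0.13 -0.16  0.25] rot [ 0.2  -0.09  0.1 ] open 0.0473 F [1.  0.2 1.1]
```

```bash
python3 -m inch '[{"x":-0.1,"y":-0.1,"z":0.2,"rx":0,"ry":0,"rz":0,"jaw":0},{"x":0,"y":0,"z":0,"rx":0,"ry":0,"rz":0,"jaw":0},{"x":0,"y":0,"z":0,"rx":0,"ry":0,"rz":0,"jaw":0}]' >/dev/null;  python3 go.py .6588 -.0766 .15
```

```text
t 5.9 pos [0.431  0.3072 0.0132] shift cm [-36.2   26.12 -13.65] rot [ 0.27 -0.15  0.09] open 0.0389 F [-0.1  0.5  0.7]
```

```bash
python3 -m inch '[{"x":0,"y":0,"z":-5,"rx":0,"ry":0,"rz":0,"jaw":0},{"x":0,"y":0,"z":-5,"rx":0,"ry":0,"rz":0,"jaw":0},{"x":-4,"y":2.8,"z":-3,"rx":0,"ry":0,"rz":0,"jaw":0},{"x":-4.6,"y":3.3,"z":0,"rx":0,"ry":0,"rz":0,"jaw":0},{"x":-4.6,"y":3.3,"z":0,"rx":0,"ry":0,"rz":0,"jaw":0}]' >/dev/null;python3 -m inch '[{"x":-4.6,"y":3.3,"z":0,"rx":0,"ry":0,"rz":0,"jaw":0},{"x":-4.6,"y":3.3,"z":0,"rx":0,"ry":0,"rz":0,"jaw":0},{"x":-4.6,"y":3.3,"z":0,"rx":0,"ry":0,"rz":0,"jaw":0},{"x":0,"y":0,"z":0,"rx":0,"ry":0,"rz":0,"jaw":0}]' >/dev/null;   python3 go.py .6588 -.0766 .15
```

```text
t 7.03 pos [0.603  0.0123 0.145 ] shift cm [-8.4   6.3  -0.48] rot [0.18 0.02 0.32] open 0.0387 F [0.3 2.  0.5]
```

```bash
python3 -m inch '[{"x":-4.2,"y":3.2,"z":0,"rx":0,"ry":0,"rz":0.3,"jaw":0},{"x":-4.2,"y":3.2,"z":-0.3,"rx":0,"ry":0,"rz":0,"jaw":0},{"x":0,"y":0,"z":0,"rx":0,"ry":0,"rz":0,"jaw":0}]' >/dev/null;  python3 go.py .6588 -.0766 .12
python3 - <<'E'
from wr import *
p=wrist('pics/w2.png')
P=[(.6517,-.1563),(.6588,-.0766),(.6659,.003),(.673,.0827)]
im=p['img'].copy()
for x,y in P:
    a,b=proj(p,[[x,y,.022],[x,y,.06]]);print(np.round(a),np.round(b))
for d in models.silhouettes('pin_a',p):
    b=mbb(d['mask']);print(round(d['conf'],2),b)
    for x,y in P: 
        q,e=fit([(p,b)],.022,.038,.004,(x,y))
        if np.hypot(q[0]-x,q[1]-y)<.02:print(np.round(q*1000,1),round(e,1))
for d in models.silhouettes('sleeve_40',p): print(round(d['conf'],2),d['point'],mbb(d['mask']))
E
```

```text
t 7.4 pos [ 0.6585 -0.0761  0.1457] shift cm [-0.05  0.04  2.57] rot [-0.12 -0.12  0.13] open 0.039 F [-1.4  0.2 -0.2]
[318. 317.] [318. 339.]
[318. 233.] [318. 247.]
[318. 137.] [318. 138.]
[319.  26.] [319.   9.]
0.92 [315.   0. 339.  36.]
[680.1  82.1] 4.9
0.89 [315. 221. 337. 249.]
[666.9 -73.1] 4.6
0.69 [315. 123. 337. 146.]
[672.8   3.1] 5.6
0.63 [316. 307. 331. 314.]
0.96 [281.2, 97.9] [ 51. 245. 140. 320.]
0.87 [460.5, 86.4] [ 64. 435. 111. 480.]
0.6 [318.2, 321.0] [273. 254. 363. 371.]
0.59 [257.8, 11.1] [  0. 229.  36. 289.]
0.58 [69.6, 23.2] [ 0. 42. 61. 91.]
0.55 [391.3, 322.2] [315. 380. 334. 436.]
```

View pics/w2.png

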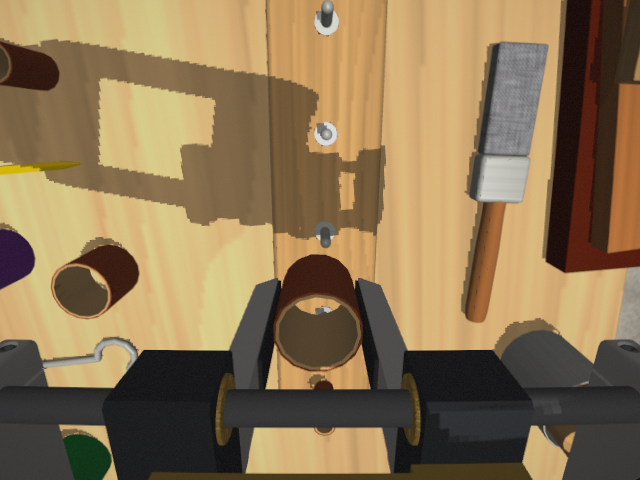

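The picture shows the 40 held upright at (318,315). Pin tips are at (327,8), (326,133) and (326,240), about 8 px right of where I predicted, so my pins were off by about 5 mm in x. The pin fit was probably pulled off by washers and shadows. Interpolating between the two end sleeves gives the same shift, so the pins are now:

| Sleeve | Pin (x, y) |
|---|---|
| 30 | (.6575, -.155) |
| 40 | (.6645, -.075) |
| 51 | (.6715, .0045) |
| 64 | (.6785, .0845) |

```bash
python3 -m inch '[{"x":0.05,"y":0.65,"z":2.0,"rx":0,"ry":0,"rz":0,"jaw":0},{"x":0,"y":0,"z":3.0,"rx":0,"ry":0,"rz":0,"jaw":0},{"x":0,"y":0,"z":0,"rx":0,"ry":0,"rz":0,"jaw":0}]' >/dev/null;  python3 go.py .6645 -.075 .038
```

```text
t 7.92 pos [ 0.6609 -0.0669  0.0918] shift cm [-0.8   0.46  5.37] rot [-0.42 -0.26  0.66] open 0.0389 F [ 0.3 -1.  -0.4]
```

```bash
python3 -m inch '[{"x":-0.8,"y":0.45,"z":0.5,"rx":-0.4,"ry":-0.2,"rz":0.6,"jaw":0},{"x":0,"y":0,"z":0,"rx":0,"ry":0,"rz":0,"jaw":0}]' >/dev/null;  python3 go.py .6645 -.075 .038;python3 -m inch '[{"x":0,"y":0,"z":1,"rx":0,"ry":0,"rz":0,"jaw":0},{"x":0,"y":0,"z":0,"rx":0,"ry":0,"rz":0,"jaw":0}]' >/dev/null;  python3 go.py .6645 -.075 .038
```

```text
t 8.18 pos [ 0.6654 -0.0746  0.0871] shift cm [-0.05 -0.1   4.91] rot [ 0.06 -0.04  0.12] open 0.0388 F [-0.2  0.5  0.5]
t 8.43 pos [ 0.6664 -0.075   0.0779] shift cm [-0.02 -0.2   3.99] rot [ 0.19 -0.03  0.09] open 0.039 F [-0.6 -0.6 -0.3]
```

```bash
python3 -m inch '[{"x":0,"y":-0.2,"z":1.5,"rx":0.2,"ry":0,"rz":0,"jaw":0},{"x":0,"y":0,"z":0,"rx":0,"ry":0,"rz":0,"jaw":0}]' >/dev/null;  python3 go.py .6645 -.075 .038;python3 -m inch '[{"x":0,"y":-0.1,"z":1.5,"rx":0,"ry":0,"rz":0,"jaw":0},{"x":0,"y":-0.1,"z":0.8,"rx":0,"ry":0,"rz":0,"jaw":0}]' >/dev/null;  python3 go.py .6645 -.075 .038
```

```text
t 8.68 pos [ 0.6644 -0.0749  0.0621] shift cm [-0.01  0.02  2.41] rot [ 0.   -0.02  0.09] open 0.0388 F [-0.1  1.2 -0.3]
t 8.93 pos [ 0.6629 -0.0749  0.0383] shift cm [0.   0.17 0.03] rot [ 0.08 -0.01  0.08] open 0.0393 F [-0.6  0.3  0.4]
```

```bash
python3 -m inch '[{"x":0,"y":0.1,"z":0.25,"rx":0,"ry":0,"rz":0,"jaw":0},{"x":0,"y":0,"z":0,"rx":0,"ry":0,"rz":0,"jaw":0}]' >/dev/null;  python3 go.py .6645 -.075 .038;python3 -m inch '[{"x":0,"y":0,"z":0,"rx":0,"ry":0,"rz":0,"jaw":75},{"x":0,"y":0,"z":0,"rx":0,"ry":0,"rz":0,"jaw":75},{"x":0,"y":0,"z":0,"rx":0,"ry":0,"rz":0,"jaw":75}]' >/dev/null;  python3 go.py .4395 .0755 .13
```

```text
t 9.18 pos [ 0.6634 -0.0749  0.0352] shift cm [-0.    0.11 -0.28] rot [-0.01 -0.02  0.09] open 0.0396 F [-0.4  1.   1.4]
t 9.55 pos [ 0.6639 -0.075   0.0355] shift cm [ 13.03 -23.66  -9.47] rot [ 0.06 -0.01  0.09] open 0.0658 F [-0.4  0.3  0.4]
```

```bash
python3 -m inch '[{"x":0,"y":0,"z":-4,"rx":0,"ry":0,"rz":0,"jaw":75},{"x":0,"y":0,"z":-5.5,"rx":0,"ry":0,"rz":0,"jaw":75},{"x":2.6,"y":-4.7,"z":0,"rx":0,"ry":0,"rz":0,"jaw":75},{"x":2.6,"y":-4.7,"z":0,"rx":0,"ry":0,"rz":0,"jaw":75},{"x":2.6,"y":-4.7,"z":0,"rx":0,"ry":0,"rz":0,"jaw":75}]' >/dev/null;python3 -m inch '[{"x":2.6,"y":-4.7,"z":0,"rx":0,"ry":0,"rz":0,"jaw":75},{"x":2.6,"y":-4.7,"z":0,"rx":0,"ry":0,"rz":0,"jaw":75},{"x":0,"y":0,"z":0,"rx":0,"ry":0,"rz":0,"jaw":75}]' >/dev/null;   python3 go.py .4395 .0757 .1
python3 - <<'E'
from cell import get_image,models
from h import *
t=get_image('top');s=get_image('side')
for d in models.silhouettes('sleeve_40',t):
    r,c=d['point']
    if r<180 and 370<c<440:
        b=mbb(d['mask']);print(b,fit([(t,b)],.022,.05,.02,(.66,-.075)))
import cv2;cv2.imwrite('pics/c2.png',np.hstack([cv2.resize(t['img'][100:200,200:500],(400,300))[:,:,::-1],cv2.resize(s['img'][150:400,200:533],(400,300))[:,:,::-1]]))
E
```

```text
t 10.55 pos [0.4361 0.0785 0.1333] shift cm [-0.25  0.35  3.33] rot [ 0.34 -0.06 -0.02] open 0.0705 F [ 0.4  0.2 -0.2]
```

View pics/c2.png

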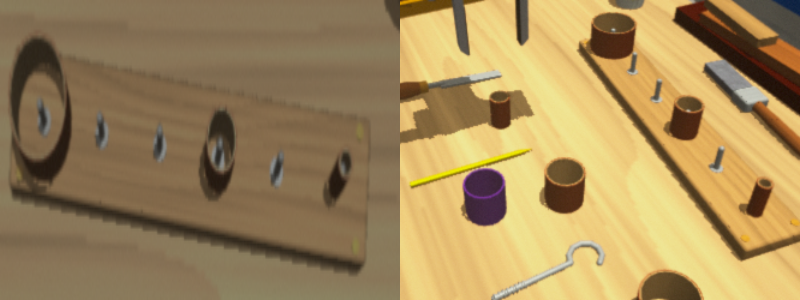

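The 40 stands flat and centred on the third pin from the 76. Next is the 30.

```bash
python3 -m inch '[{"x":-0.25,"y":0.35,"z":3.3,"rx":0.3,"ry":0,"rz":0,"jaw":75},{"x":0,"y":0,"z":0,"rx":0,"ry":0,"rz":0,"jaw":75}]' >/dev/null;  python3 go.py .4395 .0757 .012;python3 -m inch '[{"x":0,"y":0,"z":2.5,"rx":0,"ry":0,"rz":0,"jaw":75},{"x":0,"y":0,"z":0,"rx":0,"ry":0,"rz":0,"jaw":75}]' >/dev/null;  python3 go.py .4395 .0757 .012
python3 - <<'E'
from wr import *
p=wrist()
for d in models.silhouettes('sleeve_30',p):
    b=mbb(d['mask']);q,e=fit([(p,b)],0,.05,.015,(.44,.076));print(round(d['conf'],2),b,np.round(q*1000,1),round(e,1))
E
```

```text
t 10.95 pos [0.4488 0.0721 0.1027] shift cm [ 0.26 -1.05  9.06] rot [ 0.57 -0.04 -0.33] open 0.0703 F [0.6 0.2 1. ]
t 11.2 pos [0.453  0.0708 0.0796] shift cm [ 0.35 -1.48  6.74] rot [ 0.81 -0.05 -0.47] open 0.0704 F [-0.3 -0.3  0.8]
0.89 [189. 428. 257. 480.] [360.7 -76.5] 13.4
0.78 [314. 428. 380. 474.] [467.5 -82.4] 17.2
0.69 [273. 224. 323. 291.] [442.1  75.7] 0.2
0.65 [615.  38. 640. 140.] [626.2 171.2] 43.0
```

```bash
python3 -m inch '[{"x":0.4,"y":-1.3,"z":0,"rx":0.8,"ry":0,"rz":-0.4,"jaw":75},{"x":0,"y":0,"z":0,"rx":0,"ry":0,"rz":0,"jaw":75}]' >/dev/null;  python3 go.py .4405 .0757 .012;python3 -m inch '[{"x":0,"y":0,"z":2.5,"rx":0,"ry":0,"rz":0,"jaw":75},{"x":0,"y":0,"z":0,"rx":0,"ry":0,"rz":0,"jaw":75}]' >/dev/null;  python3 go.py .4405 .0757 .012
```

```text
t 11.55 pos [0.444  0.0764 0.0839] shift cm [-0.12 -0.4   7.18] rot [ 0.51 -0.09 -0.05] open 0.0702 F [-0.6 -0.3 -1. ]
t 11.8 pos [0.4454 0.0768 0.0603] shift cm [-0.16 -0.54  4.82] rot [ 0.73 -0.1   0.01] open 0.0705 F [0.4 0.7 0.3]
```

```bash
python3 -m inch '[{"x":-0.15,"y":-0.5,"z":1,"rx":0.7,"ry":0,"rz":0,"jaw":75},{"x":0,"y":-0.1,"z":1.6,"rx":0.2,"ry":0,"rz":0,"jaw":75},{"x":0,"y":-0.1,"z":1.6,"rx":0,"ry":0,"rz":0,"jaw":75},{"x":0,"y":0,"z":0,"rx":0,"ry":0,"rz":0,"jaw":75}]' >/dev/null;  python3 go.py .4405 .0757 .012
```

```text
t 12.3 pos [0.4396 0.0759 0.0176] shift cm [-0.01  0.1   0.56] rot [-0.04 -0.12  0.02] open 0.0706 F [ 0.5  0.5 -0.2]
```

```bash
python3 -m inch '[{"x":0,"y":0.1,"z":0.5,"rx":0,"ry":0,"rz":0,"jaw":0},{"x":0,"y":0,"z":0,"rx":0,"ry":0,"rz":0,"jaw":0},{"x":0,"y":0,"z":0,"rx":0,"ry":0,"rz":0,"jaw":0},{"x":0,"y":0,"z":0,"rx":0,"ry":0,"rz":0,"jaw":0},{"x":0,"y":0,"z":0,"rx":0,"ry":0,"rz":0,"jaw":0}]' >/dev/null;  python3 -m inch '[{"x":0,"y":0,"z":0,"rx":0,"ry":0,"rz":0,"jaw":0},{"x":0,"y":0,"z":0,"rx":0,"ry":0,"rz":0,"jaw":0}]' >/dev/null; python3 go.py .6575 -.155 .13
```

```text
t 13.18 pos [0.4423 0.0758 0.0137] shift cm [-21.05  23.51 -11.62] rot [ 0.14 -0.13  0.02] open 0.0287 F [-0.1 -1.4 -0.2]
```

```bash
python3 -m inch '[{"x":0,"y":0,"z":-5,"rx":0,"ry":0,"rz":0,"jaw":0},{"x":0,"y":0,"z":-5,"rx":0,"ry":0,"rz":0,"jaw":0},{"x":-3.5,"y":3.9,"z":-2,"rx":0,"ry":0,"rz":0,"jaw":0},{"x":-3.5,"y":3.9,"z":0,"rx":0,"ry":0,"rz":0,"jaw":0},{"x":-3.5,"y":3.9,"z":0,"rx":0,"ry":0,"rz":0,"jaw":0}]' >/dev/null;python3 -m inch '[{"x":-3.5,"y":3.9,"z":0,"rx":0,"ry":0,"rz":0,"jaw":0},{"x":-3.5,"y":3.9,"z":0,"rx":0,"ry":0,"rz":0,"jaw":0},{"x":-2.5,"y":2.9,"z":0,"rx":0,"ry":0,"rz":0,"jaw":0},{"x":0,"y":0,"z":0,"rx":0,"ry":0,"rz":0,"jaw":0}]' >/dev/null;   python3 go.py .6575 -.155 .1
```

```text
t 14.3 pos [ 0.6526 -0.1499  0.1358] shift cm [-0.47  0.52  3.58] rot [ 0.1  -0.11  0.15] open 0.0285 F [-0.6  0.7 -0.3]
```

```bash
python3 -m inch '[{"x":-0.4,"y":0.5,"z":0,"rx":0,"ry":0,"rz":0,"jaw":0},{"x":0,"y":0,"z":2.5,"rx":0,"ry":0,"rz":0,"jaw":0},{"x":0,"y":0,"z":0,"rx":0,"ry":0,"rz":0,"jaw":0}]' >/dev/null;python3 go.py .6575 -.155 .0385
python3 - <<'E'
from wr import *
p=wrist('pics/w3.png')
a,b=proj(p,[[.6575,-.155,.022],[.6575,-.155,.06]]);print(a,b)
E
```

```text
t 14.68 pos [ 0.6557 -0.1523  0.1097] shift cm [-0.28  0.2   7.12] rot [-0.05 -0.17  0.23] open 0.0288 F [0.1 1.3 0.4]
[320.09300731 248.68584222] [320.41238405 266.30776499]
```

```bash
python3 -m inch '[{"x":-0.3,"y":0.2,"z":1,"rx":0,"ry":0,"rz":0.2,"jaw":0},{"x":0,"y":0,"z":1,"rx":0,"ry":0,"rz":0,"jaw":0},{"x":0,"y":0,"z":0,"rx":0,"ry":0,"rz":0,"jaw":0}]' >/dev/null;python3 go.py .6575 -.155 .0385
```

```text
t 15.1 pos [ 0.6605 -0.1557  0.0935] shift cm [ 0.04 -0.35  5.5 ] rot [ 0.41 -0.05  0.1 ] open 0.0286 F [-0.4  0.1  0.1]
```

View pics/w3.png

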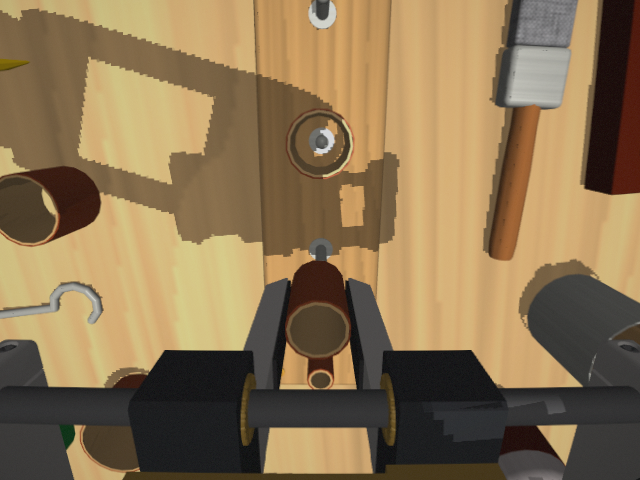

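The 40 is centred on its pin at (320,142). The empty pin shows at (321,247), where I predicted (320,249), so the 30 can go down.

```bash
python3 -m inch '[{"x":0.05,"y":-0.35,"z":0.8,"rx":0.4,"ry":0,"rz":0,"jaw":0},{"x":0,"y":0,"z":0,"rx":0,"ry":0,"rz":0,"jaw":0}]' >/dev/null;python3 go.py .6575 -.155 .0385;python3 -m inch '[{"x":0,"y":0,"z":1.2,"rx":0,"ry":0,"rz":0,"jaw":0},{"x":0,"y":0,"z":0,"rx":0,"ry":0,"rz":0,"jaw":0}]' >/dev/null;python3 go.py .6575 -.155 .0385
```

```text
t 15.35 pos [ 0.657  -0.1549  0.0851] shift cm [-0.01  0.05  4.66] rot [-0.01 -0.05  0.1 ] open 0.029 F [-0.8  0.6  0.1]
t 15.6 pos [ 0.6569 -0.1549  0.0723] shift cm [-0.01  0.06  3.38] rot [-0.02 -0.05  0.09] open 0.0286 F [-0.6 -0.1 -0.3]
```

```bash
python3 -m inch '[{"x":0,"y":0,"z":1.6,"rx":0,"ry":0,"rz":0,"jaw":0},{"x":0,"y":0.1,"z":1.6,"rx":0,"ry":0,"rz":0,"jaw":0},{"x":0,"y":0.1,"z":0,"rx":0,"ry":0,"rz":0,"jaw":0}]' >/dev/null;python3 go.py .6575 -.155 .036
```

```text
t 15.97 pos [ 0.6586 -0.1549  0.0374] shift cm [-0.02 -0.11  0.14] rot [-0.08 -0.07  0.09] open 0.0288 F [-1.   0.   0.3]
```

```bash
python3 -m inch '[{"x":0,"y":-0.1,"z":0.15,"rx":0,"ry":0,"rz":0,"jaw":0},{"x":0,"y":0,"z":0,"rx":0,"ry":0,"rz":0,"jaw":75},{"x":0,"y":0,"z":0,"rx":0,"ry":0,"rz":0,"jaw":75},{"x":0,"y":0,"z":0,"rx":0,"ry":0,"rz":0,"jaw":75},{"x":0,"y":0,"z":0,"rx":0,"ry":0,"rz":0,"jaw":75}]';python3 go.py .458 -.1024 .13
```

```text
time_s: 16.6
position: [0.6589, -0.1553, 0.0373]
eef_rot: [[0.087, 0.996, 0.002], [0.996, -0.087, 0.0], [0.0, 0.001, -1.0]]
contact_force: [-0.1, -0.2, -0.7]
opening: 0.0654
t 16.6 pos [ 0.6589 -0.1553  0.0373] shift cm [  3.51 -20.46  -9.3 ] rot [ 0.09 -0.02  0.09] open 0.0654 F [-0.1 -0.2 -0.7]
```

```bash
python3 -m inch '[{"x":0,"y":0,"z":-4,"rx":0,"ry":0,"rz":0,"jaw":78},{"x":0,"y":0,"z":-5.3,"rx":0,"ry":0,"rz":0,"jaw":78},{"x":0.85,"y":-5,"z":0,"rx":0,"ry":0,"rz":0,"jaw":78},{"x":0.85,"y":-5,"z":0,"rx":0,"ry":0,"rz":0,"jaw":78},{"x":0.85,"y":-5,"z":0,"rx":0,"ry":0,"rz":0,"jaw":78}]' >/dev/null;python3 -m inch '[{"x":0.85,"y":-4,"z":0,"rx":0,"ry":0,"rz":0,"jaw":78},{"x":0,"y":0,"z":0,"rx":0,"ry":0,"rz":0,"jaw":78}]' >/dev/null;   python3 go.py .459 -.1024 .1
python3 - <<'E'
from wr import *
p=wrist()
for d in models.silhouettes('sleeve_51',p):
    b=mbb(d['mask']);q,e=fit([(p,b)],0,.05,.0255,(.46,-.1));print(round(d['conf'],2),b,np.round(q*1000,1),round(e,1))
E
```

```text
t 17.48 pos [ 0.4687 -0.1041  0.134 ] shift cm [ 0.09 -1.    3.4 ] rot [0.38 0.08 0.08] open 0.0735 F [ 1.1 -1.  -0.3]
0.92 [271. 199. 338. 277.] [ 459.7 -102.2] 0.4
0.92 [308. 385. 379. 474.] [ 479.7 -299.9] 6.6
0.92 [136. 182. 220. 258.] [361.5 -78.1] 0.4
0.75 [196. 428. 269. 480.] [ 365.7 -310.9] 12.4
0.65 [531. 157. 629. 221.] [679.3 -81.1] 4.0
0.61 [523. 258. 598. 316.] [ 668.8 -170. ] 10.6
```

```bash
python3 -m inch '[{"x":0.1,"y":-1.0,"z":2.5,"rx":0.4,"ry":0,"rz":0,"jaw":78},{"x":0,"y":0,"z":0,"rx":0,"ry":0,"rz":0,"jaw":78},{"x":0,"y":0,"z":2,"rx":0,"ry":0,"rz":0,"jaw":78},{"x":0,"y":0,"z":0,"rx":0,"ry":0,"rz":0,"jaw":78}]' >/dev/null;  python3 go.py .459 -.1023 .012
```

```text
t 18.07 pos [ 0.4709 -0.1073  0.0933] shift cm [ 0.44 -1.35  8.11] rot [0.81 0.33 0.06] open 0.0737 F [0.3 0.  0.6]
```

```bash
python3 -m inch '[{"x":0.5,"y":-1.4,"z":0,"rx":0.8,"ry":0.3,"rz":0,"jaw":78},{"x":0,"y":0,"z":0,"rx":0,"ry":0,"rz":0,"jaw":78}]' >/dev/null;  python3 go.py .459 -.1023 .012;python3 -m inch '[{"x":0,"y":0,"z":1.8,"rx":0,"ry":0,"rz":0,"jaw":78},{"x":0,"y":0,"z":0,"rx":0,"ry":0,"rz":0,"jaw":78}]' >/dev/null;  python3 go.py .459 -.1023 .012
```

```text
t 18.32 pos [ 0.4592 -0.1017  0.0953] shift cm [-0.05 -0.04  8.33] rot [0.17 0.07 0.06] open 0.0733 F [-0.1 -0.  -1.3]
t 18.57 pos [ 0.4608 -0.1023  0.0791] shift cm [-0.   -0.23  6.71] rot [0.41 0.15 0.07] open 0.0736 F [-0.4  0.3  0. ]
```

```bash
python3 -m inch '[{"x":0,"y":-0.25,"z":1.6,"rx":0.4,"ry":0.1,"rz":0,"jaw":78},{"x":0,"y":-0.1,"z":1.6,"rx":0.2,"ry":0,"rz":0,"jaw":78}]' >/dev/null;  python3 go.py .459 -.1023 .012;python3 -m inch '[{"x":0,"y":-0.1,"z":1.6,"rx":0.2,"ry":0,"rz":0,"jaw":78},{"x":0,"y":-0.1,"z":1.6,"rx":0,"ry":0,"rz":0,"jaw":78},{"x":0,"y":0,"z":0,"rx":0,"ry":0,"rz":0,"jaw":78}]' >/dev/null;  python3 go.py .459 -.1023 .012
```

```text
t 18.82 pos [ 0.4598 -0.103   0.0482] shift cm [ 0.08 -0.09  3.62] rot [0.11 0.15 0.07] open 0.0732 F [-1.2 -0.1  0.4]
t 19.2 pos [ 0.4554 -0.1021  0.0116] shift cm [ 0.01  0.36 -0.04] rot [-0.41  0.06  0.06] open 0.0735 F [-0.4  1.  -0.3]
```

```bash
python3 -m inch '[{"x":0,"y":0.35,"z":0,"rx":-0.4,"ry":0,"rz":0,"jaw":0},{"x":0,"y":0,"z":0,"rx":0,"ry":0,"rz":0,"jaw":0},{"x":0,"y":0,"z":0,"rx":0,"ry":0,"rz":0,"jaw":0},{"x":0,"y":0,"z":0,"rx":0,"ry":0,"rz":0,"jaw":0},{"x":0,"y":0,"z":0,"rx":0,"ry":0,"rz":0,"jaw":0}]' >/dev/null; python3 go.py .6715 .0045 .13
```

```text
t 19.82 pos [ 0.4606 -0.103   0.0129] shift cm [ 12.54  20.1  -11.67] rot [0.19 0.11 0.07] open 0.0504 F [-0.4 -0.3  0. ]
```

```bash
python3 -m inch '[{"x":0,"y":0,"z":0,"rx":0,"ry":0,"rz":0,"jaw":0},{"x":0,"y":0,"z":-5,"rx":0,"ry":0,"rz":0,"jaw":0},{"x":0,"y":0,"z":-6,"rx":0,"ry":0,"rz":0,"jaw":0},{"x":2.9,"y":4.6,"z":-1,"rx":0,"ry":0,"rz":0,"jaw":0},{"x":2.9,"y":4.6,"z":0,"rx":0,"ry":0,"rz":0,"jaw":0}]' >/dev/null;python3 -m inch '[{"x":2.9,"y":4.6,"z":0,"rx":0,"ry":0,"rz":0,"jaw":0},{"x":2.9,"y":4.6,"z":0,"rx":0,"ry":0,"rz":0,"jaw":0},{"x":0,"y":0,"z":0,"rx":0,"ry":0,"rz":0,"jaw":0}]' >/dev/null;   python3 go.py .6715 .0045 .09
```

```text
t 20.82 pos [ 0.6594 -0.0011  0.1381] shift cm [0.68 1.12 4.81] rot [ 0.36  0.11 -0.1 ] open 0.0508 F [-1.2 -0.8 -0. ]
```

```bash
python3 -m inch '[{"x":0.5,"y":0.8,"z":0,"rx":0.3,"ry":0,"rz":0,"jaw":0},{"x":0,"y":0,"z":2.5,"rx":0,"ry":0,"rz":0,"jaw":0},{"x":0,"y":0,"z":0,"rx":0,"ry":0,"rz":0,"jaw":0}]' >/dev/null;python3 go.py .6715 .0045 .037;python3 -m inch '[{"x":0,"y":0,"z":2,"rx":0,"ry":0,"rz":0,"jaw":0},{"x":0,"y":0,"z":0,"rx":0,"ry":0,"rz":0,"jaw":0}]' >/dev/null;python3 go.py .6715 .0045 .037
```

```text
t 21.2 pos [0.6662 0.0024 0.1123] shift cm [0.28 0.53 7.53] rot [-0.11  0.14 -0.17] open 0.0506 F [ 0.3  0.8 -1.6]
t 21.45 pos [0.6661 0.0014 0.0928] shift cm [0.37 0.51 5.57] rot [-0.02  0.14 -0.25] open 0.0509 F [-0.3  0.5  0.2]
```

```bash
python3 -m inch '[{"x":0.35,"y":0.5,"z":0.6,"rx":0,"ry":0,"rz":-0.2,"jaw":0},{"x":0,"y":0,"z":0,"rx":0,"ry":0,"rz":0,"jaw":0}]' >/dev/null;python3 go.py .6715 .0045 .037;python3 -m inch '[{"x":0,"y":0,"z":1.5,"rx":0,"ry":0,"rz":0,"jaw":0},{"x":0,"y":0,"z":0,"rx":0,"ry":0,"rz":0,"jaw":0}]' >/dev/null;python3 go.py .6715 .0045 .037
```

```text
t 21.7 pos [0.6724 0.0043 0.0875] shift cm [ 0.03 -0.1   5.05] rot [ 0.09  0.14 -0.06] open 0.0511 F [ 0.1 -0.  -0.3]
t 21.95 pos [0.6728 0.0043 0.0719] shift cm [ 0.01 -0.13  3.49] rot [ 0.13  0.14 -0.05] open 0.0507 F [0.1 0.2 0.4]
```

```bash
python3 -m inch '[{"x":0,"y":-0.1,"z":1.6,"rx":0,"ry":0,"rz":0,"jaw":0},{"x":0,"y":0,"z":1.5,"rx":0,"ry":0,"rz":0,"jaw":0},{"x":0,"y":0.1,"z":0,"rx":0,"ry":0,"rz":0,"jaw":0}]' >/dev/null;python3 go.py .6715 .0045 .0355
```

```text
t 22.32 pos [0.6721 0.0043 0.038 ] shift cm [ 0.01 -0.07  0.25] rot [ 0.05  0.14 -0.05] open 0.0506 F [-0.3  0.1 -0.5]
```

```bash
python3 -m inch '[{"x":0,"y":0,"z":0.25,"rx":0,"ry":0,"rz":0,"jaw":0},{"x":0,"y":0,"z":0,"rx":0,"ry":0,"rz":0,"jaw":90},{"x":0,"y":0,"z":0,"rx":0,"ry":0,"rz":0,"jaw":90},{"x":0,"y":0,"z":0,"rx":0,"ry":0,"rz":0,"jaw":90},{"x":0,"y":0,"z":0,"rx":0,"ry":0,"rz":0,"jaw":90}]';python3 go.py .475 -.3015 .13
```

```text
time_s: 22.95
position: [0.6737, 0.0041, 0.0369]
eef_rot: [[0.09, 0.996, 0.004], [0.996, -0.09, -0.003], [-0.003, 0.004, -1.0]]
contact_force: [-0.0, -0.5, -0.2]
opening: 0.0841
t 22.95 pos [0.6737 0.0041 0.0369] shift cm [-32.25 -17.    -9.29] rot [ 0.24  0.15 -0.05] open 0.0841 F [-0.  -0.5 -0.2]
```

```bash
python3 -m inch '[{"x":0,"y":0,"z":-4,"rx":0,"ry":0,"rz":0,"jaw":100},{"x":0,"y":0,"z":-5.5,"rx":0,"ry":0,"rz":0,"jaw":100},{"x":-5,"y":-2.6,"z":0,"rx":0,"ry":0,"rz":0,"jaw":100},{"x":-5,"y":-2.6,"z":0,"rx":0,"ry":0,"rz":0,"jaw":100},{"x":-5,"y":-2.6,"z":0,"rx":0,"ry":0,"rz":0,"jaw":100}]' >/dev/null;python3 -m inch '[{"x":-5,"y":-2.6,"z":0,"rx":0,"ry":0,"rz":0,"jaw":100},{"x":-5,"y":-2.6,"z":0,"rx":0,"ry":0,"rz":0,"jaw":100},{"x":-5,"y":-2.6,"z":0,"rx":0,"ry":0,"rz":0,"jaw":100},{"x":0,"y":0,"z":0,"rx":0,"ry":0,"rz":0,"jaw":100}]' >/dev/null;   python3 go.py .475 -.3015 .13
python3 - <<'E'
from wr import *
p=wrist()
for d in models.silhouettes('sleeve_64',p):
    b=mbb(d['mask']);q,e=fit([(p,b)],0,.05,.032,(.475,-.3));print(round(d['conf'],2),b,np.round(q*1000,1),round(e,1))
E
```

```text
t 24.07 pos [ 0.489  -0.2896  0.1389] shift cm [-1.3  -1.3   0.89] rot [0.75 0.44 0.12] open 0.0939 F [-0.   0.4 -0.2]
0.91 [259. 206. 341. 297.] [ 475.7 -301.4] 0.2
0.78 [  0. 208. 111. 298.] [ 271.8 -284.2] 1.1
0.68 [554.  22. 564.  35.] [ 640.1 -179.7] 67.8
0.63 [509.   0. 596.  61.] [ 661.4 -167.9] 27.4
0.61 [501. 138. 565. 169.] [ 648.2 -252.9] 33.5
0.57 [128. 243. 221. 333.] [ 366. -325.] 0.8
0.52 [105.   0. 142.   7.] [ 391.1 -146.3] 62.2
```

Both views agree on the 64, at (.475,-.3015).

```bash
python3 -m inch '[{"x":-1.3,"y":-1.3,"z":1,"rx":0.7,"ry":0.4,"rz":0,"jaw":100},{"x":0,"y":0,"z":0,"rx":0,"ry":0,"rz":0,"jaw":100},{"x":0,"y":0,"z":2.5,"rx":0,"ry":0,"rz":0,"jaw":100},{"x":0,"y":0,"z":0,"rx":0,"ry":0,"rz":0,"jaw":100}]' >/dev/null;  python3 go.py .475 -.3015 .013
```

```text
t 24.68 pos [ 0.478  -0.2953  0.102 ] shift cm [-0.66 -0.26  8.9 ] rot [ 0.   -0.15  0.72] open 0.0943 F [-0.   0.4  0.2]
```

```bash
python3 -m inch '[{"x":-0.65,"y":-0.25,"z":0.5,"rx":0,"ry":-0.1,"rz":0.7,"jaw":100},{"x":0,"y":0,"z":0,"rx":0,"ry":0,"rz":0,"jaw":100}]' >/dev/null;  python3 go.py .475 -.3015 .013;python3 -m inch '[{"x":0,"y":0,"z":2.3,"rx":0,"ry":0,"rz":0,"jaw":100},{"x":0,"y":0,"z":0,"rx":0,"ry":0,"rz":0,"jaw":100}]' >/dev/null;  python3 go.py .475 -.3015 .013
```

```text
t 24.93 pos [ 0.4763 -0.3019  0.0981] shift cm [ 0.03 -0.14  8.51] rot [0.1  0.03 0.07] open 0.0941 F [ 0.8 -0.1  0.3]
t 25.18 pos [ 0.4775 -0.3029  0.0766] shift cm [ 0.13 -0.3   6.36] rot [0.27 0.13 0.06] open 0.0941 F [-0.  -0.8 -1.1]
```

```bash
python3 -m inch '[{"x":0.1,"y":-0.3,"z":1.6,"rx":0.3,"ry":0.1,"rz":0,"jaw":100},{"x":0,"y":0,"z":0,"rx":0,"ry":0,"rz":0,"jaw":100}]' >/dev/null;  python3 go.py .475 -.3015 .013;python3 -m inch '[{"x":0.05,"y":-0.1,"z":1.6,"rx":0.1,"ry":0,"rz":0,"jaw":100},{"x":0,"y":0,"z":1.5,"rx":0.1,"ry":0,"rz":0,"jaw":100},{"x":0,"y":0,"z":1.3,"rx":0,"ry":0,"rz":0,"jaw":100},{"x":0,"y":0,"z":0,"rx":0,"ry":0,"rz":0,"jaw":100}]' >/dev/null;  python3 go.py .475 -.3015 .013
```

```text
t 25.43 pos [ 0.4755 -0.3025  0.0614] shift cm [ 0.1  -0.07  4.84] rot [0.09 0.12 0.06] open 0.0943 F [ 0.1 -0.3  0.1]
t 25.93 pos [ 0.4746 -0.302   0.0145] shift cm [0.05 0.04 0.15] rot [-0.12  0.12  0.06] open 0.0939 F [-0.  -0.1  0. ]
```

```bash
python3 -m inch '[{"x":0,"y":0,"z":0.15,"rx":0,"ry":0,"rz":0,"jaw":0},{"x":0,"y":0,"z":0,"rx":0,"ry":0,"rz":0,"jaw":0},{"x":0,"y":0,"z":0,"rx":0,"ry":0,"rz":0,"jaw":0},{"x":0,"y":0,"z":0,"rx":0,"ry":0,"rz":0,"jaw":0},{"x":0,"y":0,"z":0,"rx":0,"ry":0,"rz":0,"jaw":0}]' >/dev/null; python3 -m inch '[{"x":0,"y":0,"z":0,"rx":0,"ry":0,"rz":0,"jaw":0}]' >/dev/null; python3 go.py .6785 .0845 .14
```

```text
t 26.68 pos [ 0.4756 -0.3029  0.0142] shift cm [ 40.32  16.8  -12.73] rot [0.01 0.22 0.06] open 0.0625 F [ 0.   0.3 -1. ]
```

```bash
python3 -m inch '[{"x":0,"y":0,"z":-5,"rx":0,"ry":0,"rz":0,"jaw":0},{"x":0,"y":0,"z":-6,"rx":0,"ry":0,"rz":0,"jaw":0},{"x":5,"y":2.1,"z":-2,"rx":0,"ry":0,"rz":0,"jaw":0},{"x":5,"y":2.1,"z":0,"rx":0,"ry":0,"rz":0,"jaw":0},{"x":5,"y":2.1,"z":0,"rx":0,"ry":0,"rz":0,"jaw":0}]' >/dev/null;python3 -m inch '[{"x":5,"y":2.1,"z":0,"rx":0,"ry":0,"rz":0,"jaw":0},{"x":5,"y":2.1,"z":0,"rx":0,"ry":0,"rz":0,"jaw":0},{"x":5,"y":2.1,"z":0,"rx":0,"ry":0,"rz":0,"jaw":0},{"x":0,"y":0,"z":0,"rx":0,"ry":0,"rz":0,"jaw":0}]' >/dev/null;   python3 go.py .6785 .0845 .13
```

```text
t 27.8 pos [ 0.6335 -0.0074  0.1486] shift cm [9.58 3.62 1.85] rot [ 0.24  0.18 -0.19] open 0.0628 F [-0.2 -0.8 -0.9]
```

```bash
python3 -m inch '[{"x":4.7,"y":1.8,"z":0,"rx":0.2,"ry":0.2,"rz":0,"jaw":0},{"x":4.0,"y":1.5,"z":0.5,"rx":0,"ry":0,"rz":0,"jaw":0},{"x":0,"y":0,"z":0,"rx":0,"ry":0,"rz":0,"jaw":0}]' >/dev/null;  python3 go.py .6785 .0845 .1
```

```text
t 28.18 pos [0.6743 0.0749 0.1426] shift cm [1.   0.34 4.26] rot [-0.07  0.12 -0.32] open 0.0624 F [-0.3 -0.3 -0.8]
```

```bash
python3 -m inch '[{"x":0.9,"y":0.3,"z":0,"rx":0,"ry":0,"rz":-0.3,"jaw":0},{"x":0,"y":0,"z":3,"rx":0,"ry":0,"rz":0,"jaw":0},{"x":0,"y":0,"z":0,"rx":0,"ry":0,"rz":0,"jaw":0}]' >/dev/null;  python3 go.py .6785 .0845 .09
python3 - <<'E'
from wr import *
p=wrist('pics/w4.png')
E
```

```text
t 28.55 pos [0.6774 0.0798 0.1125] shift cm [0.49 0.07 2.25] rot [-0.11  0.21 -0.23] open 0.0628 F [ 0.6 -0.  -1. ]
```

View pics/w4.png

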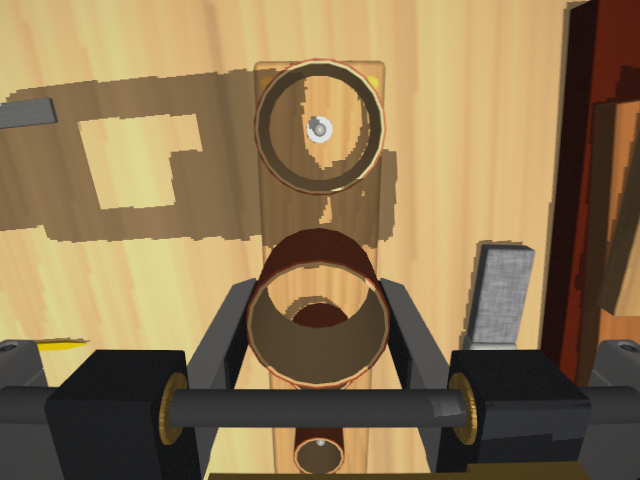

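The picture shows the 76 centred on its pin at (320,128), and the 64 held at (318,320). They should pass 10 mm apart, so I'll aim 1–2 mm towards the 51.

```bash
python3 -m inch '[{"x":0.3,"y":0.1,"z":1.0,"rx":0,"ry":0.2,"rz":-0.2,"jaw":0},{"x":0,"y":0,"z":0.7,"rx":0,"ry":0,"rz":0,"jaw":0},{"x":0,"y":0,"z":0,"rx":0,"ry":0,"rz":0,"jaw":0}]' >/dev/null;  python3 go.py .6785 .0825 .0375
```

```text
t 28.98 pos [0.6829 0.0816 0.1006] shift cm [ 0.05 -0.5   6.31] rot [ 0.48 -0.06 -0.12] open 0.0625 F [-0.   1.2 -0.7]
```

```bash
python3 -m inch '[{"x":0.05,"y":-0.45,"z":1.0,"rx":0.5,"ry":0,"rz":-0.1,"jaw":0},{"x":0,"y":0,"z":0,"rx":0,"ry":0,"rz":0,"jaw":0}]' >/dev/null;  python3 go.py .6785 .0825 .0375;python3 -m inch '[{"x":0,"y":0,"z":1.2,"rx":0,"ry":0,"rz":0,"jaw":0},{"x":0,"y":0,"z":0,"rx":0,"ry":0,"rz":0,"jaw":0}]' >/dev/null;  python3 go.py .6785 .0825 .0375
```

```text
t 29.23 pos [0.6783 0.0826 0.0902] shift cm [-0.01  0.02  5.27] rot [-0.04 -0.06 -0.01] open 0.0626 F [ 0.4  0.8 -0.2]
t 29.48 pos [0.6781 0.0828 0.0772] shift cm [-0.03  0.04  3.97] rot [-0.06 -0.06  0.01] open 0.0623 F [-0.   0.  -0.5]
```

```bash
python3 -m inch '[{"x":0,"y":0,"z":1.5,"rx":0,"ry":0,"rz":0,"jaw":0},{"x":0,"y":0,"z":0,"rx":0,"ry":0,"rz":0,"jaw":0}]' >/dev/null;  python3 go.py .6785 .0825 .0375;python3 -m inch '[{"x":0,"y":0.1,"z":1.5,"rx":0,"ry":0,"rz":0,"jaw":0},{"x":0,"y":0.1,"z":0.7,"rx":0,"ry":0,"rz":0,"jaw":0},{"x":0,"y":0,"z":0,"rx":0,"ry":0,"rz":0,"jaw":0}]' >/dev/null;  python3 go.py .6785 .0825 .0365
```

```text
t 29.73 pos [0.678  0.0828 0.0608] shift cm [-0.02  0.06  2.33] rot [-0.08 -0.06  0.01] open 0.0624 F [-1.   0.3 -1. ]
t 30.1 pos [0.6801 0.0826 0.037 ] shift cm [-0.02 -0.16  0.05] rot [-0.09 -0.05  0.01] open 0.0625 F [-0.1 -0.1 -0.7]
```

```bash
python3 -m inch '[{"x":0,"y":-0.15,"z":0.05,"rx":0,"ry":0,"rz":0,"jaw":0},{"x":0,"y":0,"z":0,"rx":0,"ry":0,"rz":0,"jaw":100},{"x":0,"y":0,"z":0,"rx":0,"ry":0,"rz":0,"jaw":100},{"x":0,"y":0,"z":0,"rx":0,"ry":0,"rz":0,"jaw":100},{"x":0,"y":0,"z":0,"rx":0,"ry":0,"rz":0,"jaw":100}]' >/dev/null; python3 go.py .68 .084 .14
```

```text
t 30.73 pos [0.68   0.0828 0.0384] shift cm [ 1.400e-01  1.000e-02 -1.016e+01] rot [ 0.1  -0.07  0.01] open 0.0935 F [ 0.4 -0.2  1.5]
```

```bash
python3 -m inch '[{"x":0,"y":0,"z":-3,"rx":0,"ry":0,"rz":0,"jaw":100},{"x":0,"y":0,"z":-5,"rx":0,"ry":0,"rz":0,"jaw":100},{"x":0,"y":0,"z":-5,"rx":0,"ry":0,"rz":0,"jaw":100},{"x":0,"y":-5.5,"z":0,"rx":0,"ry":0,"rz":0,"jaw":100},{"x":0,"y":-5.5,"z":0,"rx":0,"ry":0,"rz":0,"jaw":100}]' >/dev/null;python3 -m inch '[{"x":0,"y":-5.5,"z":0,"rx":0,"ry":0,"rz":0,"jaw":100},{"x":0,"y":-5.5,"z":0,"rx":0,"ry":0,"rz":0,"jaw":100},{"x":0,"y":0,"z":0,"rx":0,"ry":0,"rz":0,"jaw":100}]'
python3 - <<'E'
from cell import get_image,models
from h import *
import cv2
t=get_image('top');s=get_image('side')
ms=models.silhouettes('sleeve_51',s);mt=models.silhouettes('sleeve_51',t)
for n,r,x,y in [(76,.038,.6848,.1642),(64,.032,.6777,.0844),(51,.0255,.6706,.0046),(40,.02,.6635,-.0752),(30,.015,.6564,-.155),(19,.0095,.6493,-.2348)]:
    for p,m in((t,mt),(s,ms)):
        for d in m:
            b=mbb(d['mask']);c=bb(proj(p,cyl(x,y,.022,r,.05)))
            if np.abs(b-c).max()<14: q,e=fit([(p,b)],.022,.05,r,(x,y));print(n,'top' if p is t else 'side',round(d['conf'],2),np.round((q-[x,y])*1000,1),round(e,1))
cv2.imwrite('pics/c5.png',np.hstack([cv2.resize(t['img'][90:210,190:490],(400,160))[:,:,::-1],cv2.resize(s['img'][140:340:,320:560],(400,333))[:160,:,::-1]]) if 0 else np.vstack([cv2.resize(t['img'][95:200,195:490],(700,249))[:,:,::-1],cv2.resize(s['img'][150:350,300:560],(700,350))[:,:,::-1] if 0 else cv2.resize(s['img'][150:360,330:550],(700,350))[:,:,::-1]]))
E
```

```text
time_s: 31.72
position: [0.455, 0.1024, 0.1719]
eef_rot: [[0.09, 0.996, 0.005], [0.996, -0.09, 0.001], [0.002, 0.005, -1.0]]
contact_force: [0.1, 0.3, -0.4]
opening: 0.0941
76 top 0.77 [-1.5  0.1] 0.4
76 side 0.71 [-1.1 -1.5] 0.7
64 top 0.86 [-0.7 -0.6] 0.2
64 side 0.77 [-1.  -1.9] 0.7
51 top 0.94 [-0.9  0.5] 0.2
51 side 0.84 [ 0.2 -0.6] 0.4
40 top 0.73 [-2.  -1.6] 0.3
40 side 0.56 [-0.7 -1.6] 0.2
30 side 0.94 [ 0.7 -0.7] 0.4
19 top 0.74 [-0.   0.7] 0.3
19 side 0.91 [-1.  -0.4] 0.6
```

View pics/c5.png

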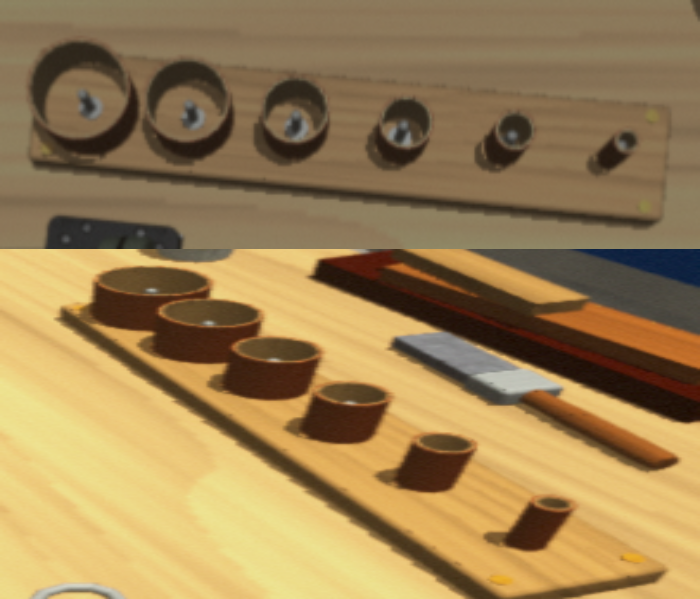

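All six stand flat and in order, each within 3 mm of its pin, and the robot is clear.

```bash
python3 -c "
from cell import ctrl
print(ctrl.job_done())"
```

```text
the job is handed in; nothing more can be done
None
```

The job is handed in: the four loose sleeves are on the empty pins, and the row runs 76, 64, 51, 40, 30, 19. I placed the 40 first, then the 30, 51 and 64, gripping across the row, and the purple and green look-alikes were not used. The last move ended at 31.7 s of the 104 s allowed. `job_done()` gives no verdict.

- **Last checks:** in the final top and side pictures all six sleeves stand flat on the rack, each within about 3 mm of where I put its pin. The 76 and 19 fits moved less than 2 mm from the start, which is within measuring error. The arm is clear, with the jaws open at z 0.17 m.
- **Disagreements:** my first pin positions, fitted from the top and side pictures, were about 5 mm off in x. The wrist camera and the two end sleeves both showed it, so I corrected the positions before the first placing.
- **Missed checks:** at the end the network's top-view result gave no match for the 30 sleeve, so its position rests on the side-view fit and the picture. The network also missed the 40 once, just after it was placed, so I judged that placing from the picture.

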